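# Pin the belt tensioner and hold its idler arm wound to the stop

### The arm

A 6-joint arm with a two-finger parallel gripper is mounted at the origin on the work surface. World frame = base frame: x ahead of the robot, y to its left, z up, the work surface at z = 0. Lengths are in m, angles in rad, forces in N, time in s.
With the tool pointing down it reaches from about 0.325 to 0.9 m from the base axis. Payload 6.1 kg.
Tool frame: the origin (TCP) lies midway between the tips of the shut fingers; the grasp point (between the pads) lies 19 mm behind it; z points along the fingers, y is the direction in which the jaws open and shut (so a half turn about z gives the same grasp; the last joint's range is limited). The gripper opens to 87 mm and grips with 3 to 60 N. Pads are 19 mm wide; open, the fingers measure 117 mm over their backs; the gripper's body (75 mm by 190 mm) begins 51 mm behind the grasp point.
Start: joints at [-1.288, 0.22, 1.526, -0, 1.395, -0.126], TCP at [0.248, -0.573, 0.223] pointing down, gripper open.
Joint ranges: [-2.98, 2.98], [-0.91, 2.08], [0.09, 2.57], [-1.24, 4.39], [0.2, 2.65], [-2.68, 2.68]. Speed limits (rad/s): [2.57, 2.57, 3.01, 3.14, 3.14, 3.14].

### API

Orientations are given as a 3x3 rotation matrix whose columns are the frame's x, y, z axes.
In Python, from rig import manip gives the robot as it stands.
- The arm moves only by the tool move_arm, never from a script. Its arguments are lists of equal length, an entry for each row: "gripper": the closure, from -1 (fully open) to 1 (shut), so that 0 is half open; "translation": the shift along the tool's x, y, z in m, a list of three; "turn": the turn, a rotation vector about the tool's x, y, z in rad, a list of three. A call has 1 to 12 rows; each row is the pose to reach, as a shift and turn from the pose commanded when the call began, along the tool's axes at that moment; what a row does not reach only later rows make up. A row lasts 1/10 s, in which the tool goes at most 50 mm and 8.59 degrees, less where a joint would pass 70% of its speed; a pose out of reach is approached as far as the arm can. A call with a gripper value outside its range is refused whole. The fingers move at their own pace and stop on an object; "force" is the grip in N (left out, the last holds). Time passes only in rows, so rows that repeat a pose let the fingers close. It gives the time, the measured TCP pose, the force and the opening at its end, in the units of the state.
- manip.state(): the state, without advancing time (a new reading comes with each control period).
- manip.snapshot(name): name is "side" or "top" or "wrist"; returns a dict with "image" (384x512x3 uint8, blue, green, red), "K" (3x3 intrinsics, pixels), "extrinsics" (4x4, takes a point from camera to world coordinates); the wrist camera has in their place "mount" (4x4, takes a point from camera to tool coordinates, whose origin is the TCP and whose axes are the flange's). Camera axes: x right, y up, looking along -z (the intrinsics and any distortion apply to the point x, -y, -z); pixel columns grow to the right and rows downward; lengths in m; the calibration is good to about 2 mm. A picture is of the moment at which its call begins: read the wrist's pose just before it. There is no depth.
- manip.hand_in(): hands the job in, once; it reports no verdict.
The state is a dict: "clock": time; "q": joint angles; "joint_vel": joint speeds; "effort": joint torques, N m; "ee_pos": TCP position; "tool_rot": TCP orientation; "force": force on the tool from outside, world axes, zero at the start; "wrist_torque": the same for the moment, N m; "opening": finger opening in m.
Only numpy, scipy, OpenCV 4.12 (cv2) and the standard library are available. Lean on these libraries where they do the work, as an engineer would, in place of code of your own. Each camera call takes 0.05 s, during which the arm holds its last target.

### The job

Take the headed clevis pin out of the wooden block and push it down through the aligned holes of the fork and lug on the belt tensioner until its head sits fully home on the fork. Then swing the sprung idler arm round against its spring by its axle stub, all the way to its stop, and finish while still holding it there, so that a belt could be slipped on. Leave the tin, the spare pulley and the spanner where they are.

Things in the scene. Friction and masses are not known exactly. Their poses are not given: they have to be found in the camera images.
- tensioner: Belt tensioner of a garden machine, bolted to the bench (does not move in a run): dark steel base plate 165 x 205 mm, 10 mm thick. Origin on the bench (underside of the plate) on the arm's pivot axis; z up. In its own frame the pin hole is at x +30, y -85 mm and the arm swings on the +y side. Two steel stop posts, 16 mm across and 50 mm high, limit the arm.
- fork_mouth (a point): Centre of the vertical 15 mm pin hole in the top face (44 x 44 mm) of the grey fork, 68 mm above the bench; axes as tensioner. The hole runs straight down through upper fork leg, lug and lower leg. A stiff brass plug in the lower leg stops the pin with its head about 12 mm above the fork; from there about 7 N of push drives it home, and it does not spring back.
- pivot (a point): Point on the vertical pivot axis of the idler arm, 85 mm above the bench (free air above the pivot). Axes as tensioner.
- axle_stub (a point): Middle of the upright round steel axle stub on the free end of the idler arm, 110 mm from the pivot axis: 14 mm across, clear for 46 mm above the black pulley (pulley 52 mm across, top at 62 mm; this point 85 mm, stub top 108 mm above the bench). It can be pinched from above in any direction. The x axis points away from the pivot.
- idler_arm (a joint): Angle of the sprung idler arm: 0 at its spring's rest, 1.3 rad hard against the stop. Grows clockwise seen from above: the arm's direction is 150 degrees minus the joint value, anticlockwise from the tensioner's x axis. The spring resists with 2 N at the stub at the start, 5.5 N at the stop, where the push then rises sharply; it swings the arm back if let go.
- pin_head (a point): Middle of the head of the plain steel clevis pin. Head: upright cylinder 22 mm across, 24 mm high. Below it a shank 12 mm across and 48 mm long with a tapered foot. At the start the pin stands in the block, head resting on the block's top, so this point is 72 mm above the bench. Fully home in the fork this point is 12 mm above the fork's top face. z along the pin, up. 70 to 130 g.
- pin_block: Fixed wooden block, 60 mm cube, with a 15 mm hole down its middle that holds the pin. Origin at the centre of its underside.
- tin: Bystander: metal tin, 60 mm across, 65 mm high; origin at the centre of its underside.
- spare_pulley: Bystander: black ring lying flat, 56 mm across, 18 mm high; origin at the centre of its underside.
- spanner: Bystander: steel spanner lying on the bench; origin under its middle.

How it is judged:
On the way, in this order (a step that is already met when the one before it is completed fails the run):
1. the pin is pushed home in the fork while the arm is still unwound (z of pin_head in the frame of fork_mouth below 0.0145 m and horizontal distance between pin_head and fork_mouth below 0.004 m and angle between pin_head's own z axis and vertical below 0.1 rad and value of joint idler_arm below 0.4 rad), for 0.2 s.
2. the idler arm is wound to its stop by the fingers (value of joint idler_arm above 1.22 rad and contact force between the fingers and idler_arm above 2 N), for 0.2 s.
At the end, for the whole second after the job is handed in: Fingers still hold the idler arm (contact over 2 N) within 0.08 rad of its stop at 1.3 rad; pin upright in the fork hole (within 4 mm of its axis, tilt under 0.1 rad), head at most 2.5 mm off the fork; tin, spare pulley and spanner within 30 mm of their starts (all of step 2 and z of pin_head in the frame of fork_mouth below 0.0145 m and horizontal distance between pin_head and fork_mouth below 0.004 m and angle between pin_head's own z axis and vertical below 0.1 rad and distance of each of tin, spare_pulley, spanner from where it was at the start of the episode below 0.03 m); the arm keeps its last pose, push and grip.
It fails at once if a bystander (tin, spare pulley, spanner) is pushed away by more than 30 mm (distance of any of tin, spare_pulley, spanner from where it was at the start of the episode above 0.03 m).
It also fails if it takes over 51 s, if anything falls off the work surface, if the arm or the gripper's body presses on something with over 40 N, if the wrist force passes 120 N, or if a joint passes its speed limit or range.

## Working session

There is one attempt and no reset: what is moved stays moved. The work goes in short steps, Python scripts to look and compute and a tool call to move; the robot and the scene stay as the last step left them, time stands still between calls to the robot, and variables do not carry over. Pictures are saved under pics/ and viewed, and the job is handed in when it is done.

Besides the shell and the picture viewer there is one more tool, called by a JSON object that holds its "op" and its "data". move_arm: Moves the arm, as the interface text tells. Its arguments: {"type":"object","properties":{"gripper":{"type":"array"},"translation":{"type":"array"},"turn":{"type":"array"},"force":{"type":"number"}},"required":["gripper","translation","turn"]}

```bash
mkdir -p pics; ls; python3 - <<'E'
from rig import manip
import cv2, numpy as np
s=manip.state()
print(s)
np.set_printoptions(precision=5,suppress=True)
for n in ["top","side","wrist"]:
    d=manip.snapshot(n); cv2.imwrite(f"pics/{n}0.png",d["image"])
    np.savez(f"{n}0.npz",**d)
    print(n,d["K"],d.get("extrinsics"),d.get("mount"),d.keys())
E
```

```text
pics
{'clock': 0.0, 'q': array([-1.28811490e+00,  2.21241329e-01,  1.52760337e+00,  7.61140948e-06,
        1.39468968e+00, -1.26085629e-01]), 'joint_vel': array([ 2.00388275e-04,  3.34676079e-04, -3.34922622e-04, -8.08030330e-05,
       -6.38867620e-04, -6.29468674e-04]), 'effort': array([ 2.04037242e-03, -4.94615114e+01, -3.87368095e+01,  7.02045998e-02,
        5.71985997e-02, -1.29840960e-04]), 'ee_pos': array([ 0.24825806, -0.57290868,  0.22143193]), 'tool_rot': array([[ 9.17612188e-01,  3.97476523e-01, -5.34413090e-04],
       [ 3.97476802e-01, -9.17610324e-01,  1.86675276e-03],
       [ 2.51607426e-04, -1.92537189e-03, -9.99998115e-01]]), 'force': array([-0.2316975 , -0.17942582,  0.02345535]), 'wrist_torque': array([-0.01477316, -0.0174176 , -0.01387333]), 'opening': 0.08728874069400246}
top [[437.21764   0.      253.32824]
 [  0.      437.21764 192.59791]
 [  0.        0.        1.     ]] [[ 0.02794  0.99534 -0.0923   0.4007 ]
 [-0.99959  0.02833  0.00284  0.01766]
 [ 0.00544  0.09219  0.99573  1.39053]
 [ 0.       0.       0.       1.     ]] None dict_keys(['image', 'K', 'extrinsics'])
side [[447.59595   0.      251.44996]
 [  0.      447.59595 197.1423 ]
 [  0.        0.        1.     ]] [[-0.82408  0.3719  -0.42731 -0.02225]
 [-0.56607 -0.51196  0.64611  0.82094]
 [ 0.02152  0.77433  0.63241  0.85702]
 [ 0.       0.       0.       1.     ]] None dict_keys(['image', 'K', 'extrinsics'])
wrist [[319.56132   0.      248.71396]
 [  0.      319.56132 193.71579]
 [  0.        0.        1.     ]] None [[ 0.00083  0.95748  0.28851  0.07988]
 [ 1.      -0.00045 -0.00137  0.00076]
 [-0.00118  0.28851 -0.95748 -0.16188]
 [ 0.       0.       0.       1.     ]] dict_keys(['image', 'K', 'mount'])
```

View pics/top0.png

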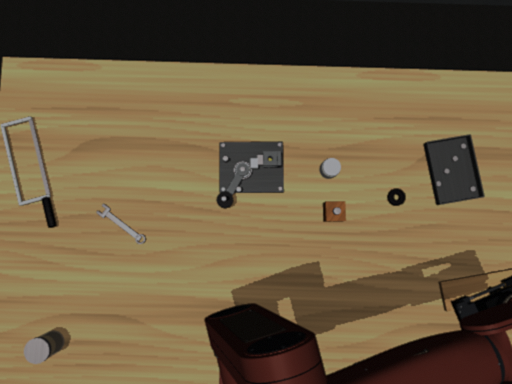

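View pics/side0.png

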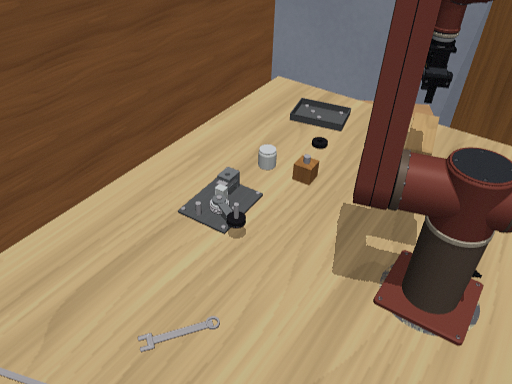

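View pics/wrist0.png

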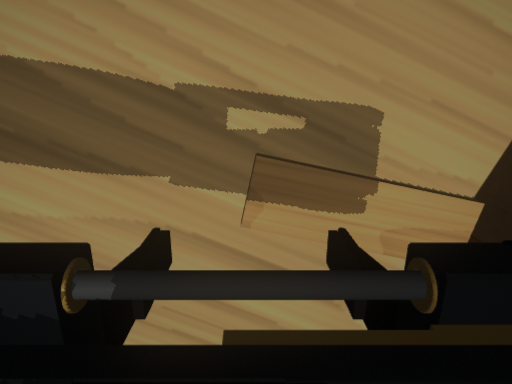

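The top view shows the tensioner plate around (252,167), the fork at about (269,158), the idler pulley at (225,199), the block and pin at (336,211), the tin at (331,168), the spare pulley at (396,197) and the spanner at (122,223). I'll enlarge it to pick out the details.

```bash
cat > h.py <<'E'
import numpy as np, cv2
np.set_printoptions(precision=4,suppress=True)
def load(n): return dict(np.load(n+'.npz'))
def ray(d,u,v,T=None):
    K=d['K']; E=d['extrinsics'] if T is None else T
    r=np.linalg.inv(K)@[u,v,1.]; r=np.array([r[0],-r[1],-r[2]])
    return E[:3,3],E[:3,:3]@r
def plane(d,u,v,z,T=None):
    o,r=ray(d,u,v,T); return o+r*(z-o[2])/r[2]
def proj(d,p,T=None):
    E=d['extrinsics'] if T is None else T
    c=E[:3,:3].T@(np.array(p)-E[:3,3]); x=d['K']@[c[0],-c[1],-c[2]]; return x[:2]/x[2]
def tri(*drs):
    A=np.zeros((3,3));b=np.zeros(3)
    for o,r in drs:
        r=r/np.linalg.norm(r);P=np.eye(3)-np.outer(r,r);A+=P;b+=P@o
    p=np.linalg.solve(A,b)
    res=[np.linalg.norm((np.eye(3)-np.outer(r,r)/(r@r))@(p-o)) for o,r in drs]
    return p,res
E
python3 - <<'E'
from h import *
t=load('top0')['image']; s=load('side0')['image']
cv2.imwrite('pics/top0a.png',cv2.resize(t[130:230,210:350],None,fx=5.6,fy=5.6,interpolation=cv2.INTER_CUBIC))
cv2.imwrite('pics/side0a.png',cv2.resize(s[140:250,170:330],None,fx=5,fy=5,interpolation=cv2.INTER_CUBIC))
E
```

```text
(no output)
```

View pics/top0a.png

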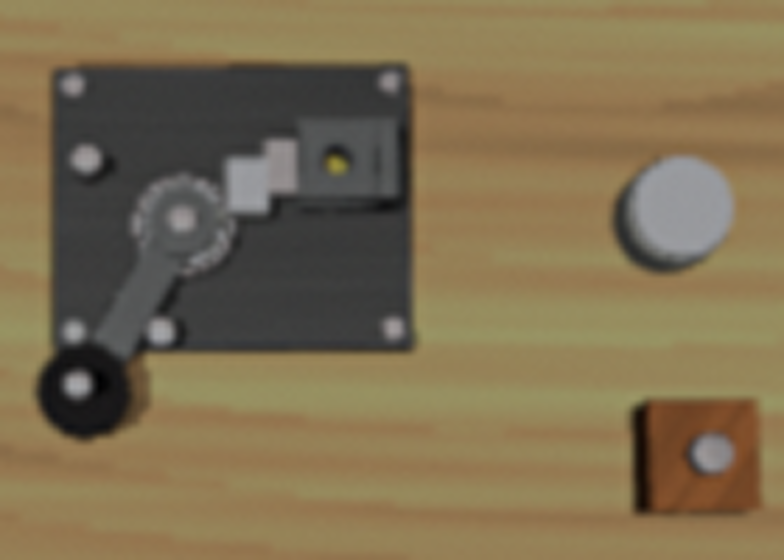

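View pics/side0a.png

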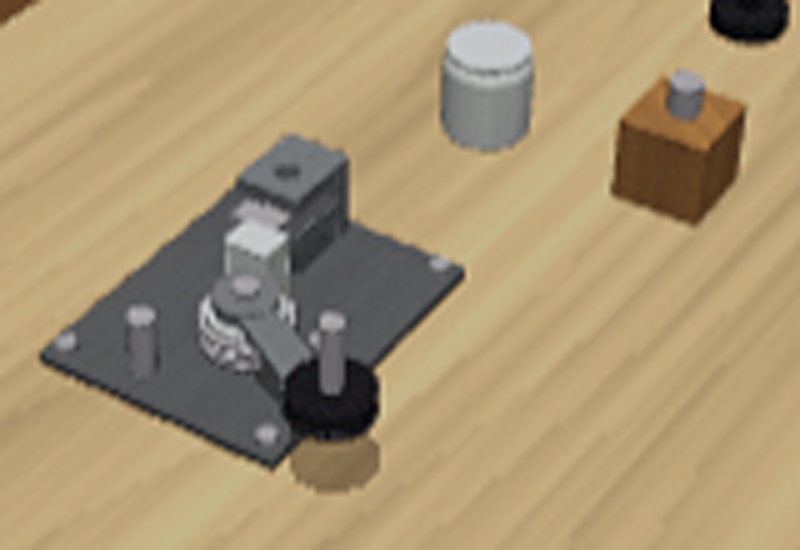

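```bash
python3 - <<'E'
from h import *
t=load('top0'); s=load('side0')
T=lambda u,v:(210+(u+.5)/5.6-.5,130+(v+.5)/5.6-.5)
S=lambda u,v:(170+(u+.5)/5-.5,140+(v+.5)/5-.5)
pts={'pin':(T(712,453),S(686,80),.084),'fork':(T(337,161),S(287,171),.068),'stub':(T(78,384),S(333,320),.108),
'tin':(T(682,205),S(488,42),.065)}
R={}
for k,(a,b,z) in pts.items():
    print(k,plane(t,*a,z),plane(s,*b,z),tri(ray(t,*a),ray(s,*b)))
# plate corners top z=.01
c=[plane(t,*T(*x),.01) for x in [(53,68),(408,65),(413,349),(53,349)]]
print(np.array(c)); 
for i in range(4): print(np.linalg.norm(c[i]-c[i-1]))
print('pivot z.055',plane(t,*T(181,218),.055))
for n,(u,v) in dict(spare=(396,197),tinb=(331,168)).items(): print(n,plane(t,u,v,.01))
E
```

```text
pin [ 0.4752 -0.2371  0.084 ] [ 0.4765 -0.2372  0.084 ] (array([ 0.4756, -0.2367,  0.0845]), [np.float64(0.0005561778395701743), np.float64(0.0005561778395701862)])
fork [ 0.63   -0.0335  0.068 ] [ 0.6318 -0.0328  0.068 ] (array([ 0.6307, -0.033 ,  0.0682]), [np.float64(0.0009194341431162658), np.float64(0.0009194341431163056)])
stub [0.5007 0.1012 0.108 ] [0.5009 0.1008 0.108 ] (array([0.5006, 0.1012, 0.1084]), [np.float64(7.344103138355552e-06), np.float64(7.344103138301281e-06)])
tin [ 0.6116 -0.223   0.065 ] [ 0.614  -0.2255  0.065 ] (array([ 0.6116, -0.2223,  0.0676]), [np.float64(0.0004208454834823117), np.float64(0.000420845483482413)])
[[ 0.6892  0.1281  0.01  ]
 [ 0.6968 -0.075   0.01  ]
 [ 0.5336 -0.0814  0.01  ]
 [ 0.5278  0.1224  0.01  ]]
0.16149786351964682
0.20322275712404528
0.1633772783320119
0.20387702543388223
pivot z.055 [0.598  0.0511 0.055 ]
spare [ 0.5275 -0.4393  0.01  ]
tinb [ 0.6145 -0.2318  0.01  ]
```

```bash
cat > d.py <<'E'
import sys
from h import *
from rig import manip
def to(p):
    s=manip.state(); R=np.array(s['tool_rot'])
    print('t',s['clock'],'pos',s['ee_pos'],'F',s['force'],'op',s['opening'],'delta_tool',R.T@(np.array(p)-s['ee_pos']))
if __name__=='__main__': to([float(x) for x in sys.argv[1:4]])
E
python3 d.py .4756 -.2367 .13
```

```text
t 0.15 pos [ 0.2483 -0.573   0.2217] F [ 0.2952 -0.4833  0.1922] op 0.08741231775318616 delta_tool [ 0.3422 -0.2181  0.0921]
```

{"op": "move_arm", "data": {"gripper": [-1,-1,-1,-1,-1,-1,-1,-1,-1,-1,-1,-1], "translation": [[0.034,-0.022,0.009],[0.068,-0.044,0.018],[0.103,-0.065,0.028],[0.137,-0.087,0.037],[0.171,-0.109,0.046],[0.205,-0.131,0.055],[0.24,-0.153,0.064],[0.274,-0.174,0.074],[0.308,-0.196,0.083],[0.342,-0.218,0.092],[0.342,-0.218,0.092],[0.342,-0.218,0.092]], "turn": [[0,0,0],[0,0,0],[0,0,0],[0,0,0],[0,0,0],[0,0,0],[0,0,0],[0,0,0],[0,0,0],[0,0,0],[0,0,0],[0,0,0]], "force": 40}}

```text
clock: 1.35
ee_pos: [0.4755, -0.2367, 0.1301]
tool_rot: [[0.917, 0.4, -0.001], [0.4, -0.917, 0.0], [-0.001, -0.001, -1.0]]
force: [-0.3, -1.1, 0.1]
opening: 0.087
```

```bash
python3 d.py .4756 -.2367 .064; python3 - <<'E'
from h import *
from rig import manip
s=manip.state(); d=manip.snapshot('wrist'); cv2.imwrite('pics/w1.png',d['image'])
T=np.eye(4);T[:3,:3]=s['tool_rot'];T[:3,3]=s['ee_pos']; np.savez('w1.npz',T=T@d['mount'],**d)
print(proj(d,[.4756,-.2367,.084],T@d['mount']), s['tool_rot'])
E
```

```text
t 1.35 pos [ 0.4755 -0.2367  0.1301] F [-0.3441 -1.0818  0.117 ] op 0.08701580680206573 delta_tool [0.0001 0.0001 0.0661]
[247.2439 217.3105] [[ 0.9166  0.3998 -0.0011]
 [ 0.3998 -0.9166  0.0002]
 [-0.0009 -0.0007 -1.    ]]
```

View pics/w1.png

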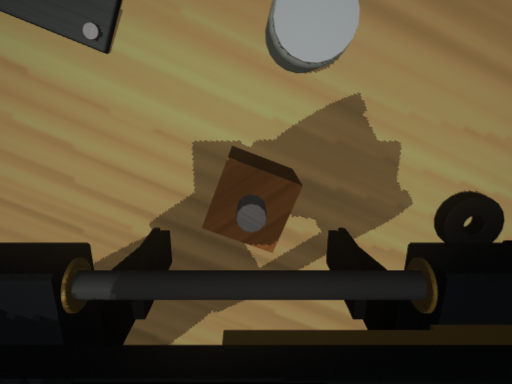

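The wrist view has the pin head top at (251,218), against a predicted (247,217). That's about 2–3 mm off in tool +y, so I'll split the difference.

{"op": "move_arm", "data": {"gripper": [-1,-1,-1,-1,-1,-0.5,0,0.5,1,1,1,1], "translation": [[0,0.0015,0.015],[0,0.0015,0.03],[0,0.0015,0.045],[0,0.0015,0.06],[0,0.0015,0.066],[0,0.0015,0.066],[0,0.0015,0.066],[0,0.0015,0.066],[0,0.0015,0.066],[0,0.0015,0.066],[0,0.0015,0.066],[0,0.0015,0.066]], "turn": [[0,0,0],[0,0,0],[0,0,0],[0,0,0],[0,0,0],[0,0,0],[0,0,0],[0,0,0],[0,0,0],[0,0,0],[0,0,0],[0,0,0]], "force": 15}}

```text
clock: 2.6
ee_pos: [0.4763, -0.2389, 0.0647]
tool_rot: [[0.918, 0.398, 0.0], [0.398, -0.918, -0.0], [0.0, 0.0, -1.0]]
force: [0.2, 0.4, -0.1]
opening: 0.0391
```

```bash
python3 d.py .4756 -.2367 .13
```

```text
t 2.6 pos [ 0.4763 -0.2389  0.0647] F [ 0.2021  0.4335 -0.1379] op 0.039083908770191536 delta_tool [ 0.0003 -0.0023 -0.0653]
```

{"op": "move_arm", "data": {"gripper": [1,1,1,1,1,1], "translation": [[0,0,0],[0,0,0],[0,0,0],[0,0,0],[0,0,0],[0,0,0]], "turn": [[0,0,0],[0,0,0],[0,0,0],[0,0,0],[0,0,0],[0,0,0]], "force": 15}}

```text
clock: 3.2
ee_pos: [0.4762, -0.2388, 0.0645]
tool_rot: [[0.918, 0.398, -0.0], [0.398, -0.918, 0.0], [-0.0, -0.0, -1.0]]
force: [-0.9, 1.3, 0.3]
opening: 0.0213
```

```bash
python3 d.py .4756 -.2367 .13
```

```text
t 3.2 pos [ 0.4762 -0.2388  0.0645] F [-0.8987  1.3107  0.2572] op 0.021328122046861756 delta_tool [ 0.0003 -0.0022 -0.0655]
```

{"op": "move_arm", "data": {"gripper": [1,1,1,1,1,1,1,1,1], "translation": [[0,0,0],[0,0,0],[0,0,-0.015],[0,0,-0.03],[0,0,-0.045],[0,0,-0.06],[0,0,-0.075],[0,0,-0.085],[0,0,-0.085]], "turn": [[0,0,0],[0,0,0],[0,0,0],[0,0,0],[0,0,0],[0,0,0],[0,0,0],[0,0,0],[0,0,0]], "force": 45}}

```text
clock: 4.1
ee_pos: [0.4773, -0.2397, 0.1519]
tool_rot: [[0.918, 0.397, 0.003], [0.397, -0.918, -0.002], [0.002, 0.003, -1.0]]
force: [-0.2, -0.0, -1.2]
opening: 0.021
```

```bash
python3 d.py .6307 -.033 .15; python3 - <<'E'
from h import *
from rig import manip
for n in ['wrist','side','top']:
    s=manip.state(); d=manip.snapshot(n)
    if n=='wrist': 
        T=np.eye(4);T[:3,:3]=s['tool_rot'];T[:3,3]=s['ee_pos'];d['T']=T@d['mount']
    np.savez(n+'2.npz',**d)
    i=d['image']
    if n=='wrist': cv2.imwrite('pics/wrist2.png',i)
    else:
        p=proj(d,s['ee_pos']).astype(int); u,v=np.maximum(p-50,0); print(n,u,v,p)
        cv2.imwrite(f'pics/{n}2.png',cv2.resize(i[v:v+100,u:u+100],None,fx=5,fy=5,interpolation=cv2.INTER_CUBIC))
E
```

```text
t 4.1 pos [ 0.4773 -0.2397  0.1519] F [-0.1584 -0.0039 -1.2396] op 0.02100566679005035 delta_tool [ 0.2229 -0.1287  0.0019]
side 259 86 [309 136]
top 291 158 [341 208]
```

View pics/wrist2.png

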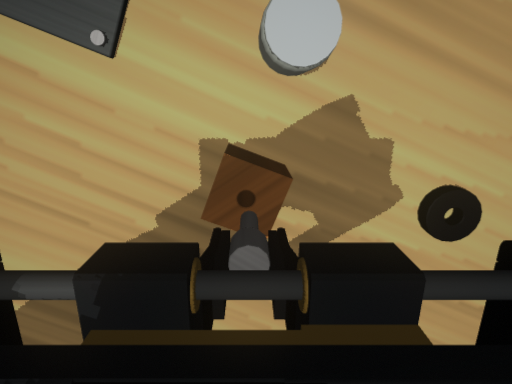

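View pics/side2.png

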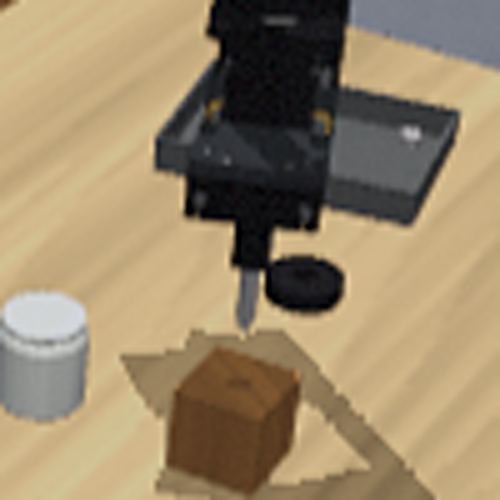

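The pin is held upright in the jaws (opening 21 mm, about 1.2 N of weight). Now I'll move above the fork.

{"op": "move_arm", "data": {"gripper": [1,1,1,1,1,1,1,1,1,1,1], "translation": [[0.012,-0.007,0],[0.04,-0.023,0],[0.075,-0.043,0],[0.11,-0.063,0],[0.145,-0.084,0],[0.18,-0.104,0],[0.205,-0.118,0],[0.218,-0.126,0],[0.223,-0.129,0],[0.223,-0.129,0],[0.223,-0.129,0]], "turn": [[0,0,0],[0,0,0],[0,0,0],[0,0,0],[0,0,0],[0,0,0],[0,0,0],[0,0,0],[0,0,0],[0,0,0],[0,0,0]]}}

```text
clock: 5.35
ee_pos: [0.6289, -0.0328, 0.1492]
tool_rot: [[0.918, 0.397, -0.001], [0.397, -0.918, -0.0], [-0.001, -0.0, -1.0]]
force: [-0.8, -0.7, -0.4]
opening: 0.021
```

```bash
python3 d.py .6307 -.033 .15; python3 - <<'E'
from h import *
from rig import manip
for n in ['wrist','side','top']:
    s=manip.state(); d=manip.snapshot(n)
    if n=='wrist': 
        T=np.eye(4);T[:3,:3]=s['tool_rot'];T[:3,3]=s['ee_pos'];d['T']=T@d['mount']
    np.savez(n+'3.npz',**d)
    i=d['image']
    if n=='wrist':
        print(proj(d,[.6307,-.033,.068],d['T']),proj(d,s['ee_pos']-[0,0,.05],d['T']))
        u,v=180,150
    else:
        p=proj(d,s['ee_pos']-[0,0,.05]).astype(int); u,v=np.maximum(p-50,0); print(n,u,v,p)
    cv2.imwrite(f'pics/{n}3.png',cv2.resize(i[v:v+(140 if n=='wrist' else 100),u:u+(140 if n=='wrist' else 100)],None,fx=4 if n=='wrist' else 5,fy=4 if n=='wrist' else 5,interpolation=cv2.INTER_CUBIC))
E
```

```text
t 5.35 pos [ 0.6289 -0.0328  0.1492] F [-0.8308 -0.6572 -0.3726] op 0.021035373564537788 delta_tool [ 0.0016  0.0009 -0.0008]
[248.4637 199.6481] [247.1953 215.3737]
side 177 115 [227 165]
top 220 106 [270 156]
```

View pics/wrist3.png

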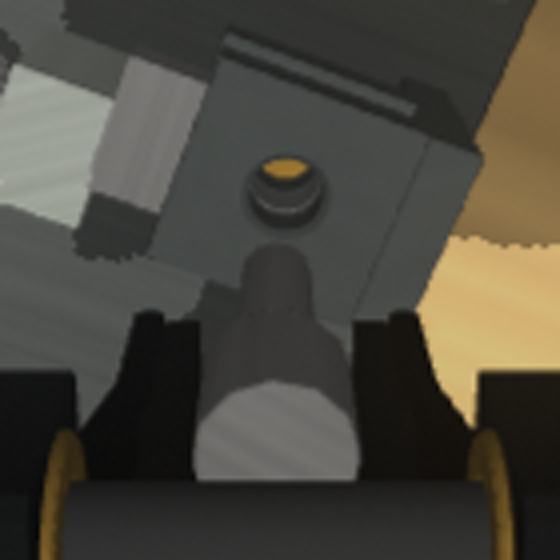

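View pics/side3.png

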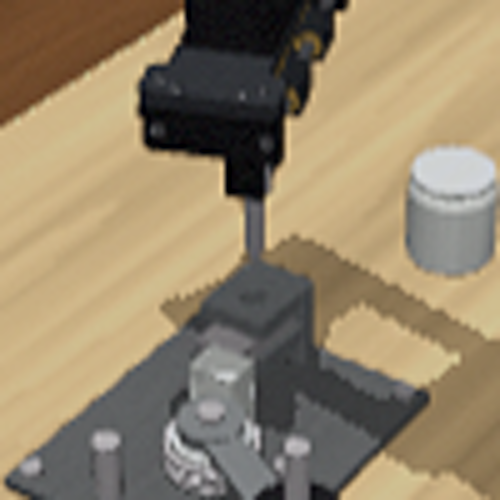

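View pics/top3.png

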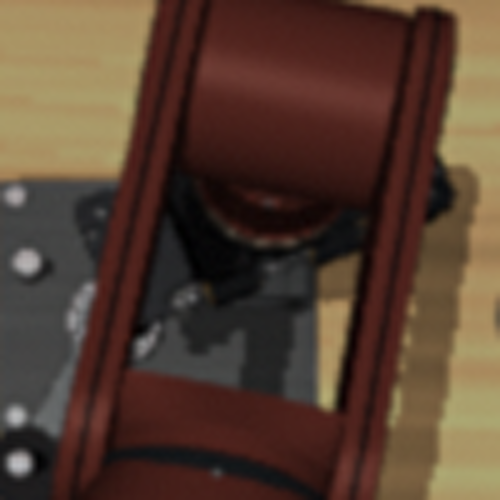

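```bash
python3 - <<'E'
from h import *
w=load('wrist3'); s=load('side3')
tcp=np.array([.6289,-.0328,.1492]); R=np.array([[.918,.397,0],[.397,-.918,0],[0,0,-1.]])
W=lambda u,v:np.array((180+(u+.5)/4-.5,150+(v+.5)/4-.5))
S=lambda u,v:np.array((177+(u+.5)/5-.5,115+(v+.5)/5-.5))
T=w['T']
foot=tcp-[0,0,.0525]
print('foot model',proj(w,foot,T),'edge r4.5',proj(w,foot+.0045*R[:,0],T),'r4',proj(w,foot+.004*R[:,0],T),'obs edge',W(277,244))
htop=tcp+[0,0,.0195]
print('head top model',proj(w,htop,T),'near edge',proj(w,htop+.011*R[:,0],T),'obs',W(276,380))
print('axis at hole lvl',proj(w,tcp*[1,1,0]+[0,0,.068],T),'hole obs',W(286,194))
for dx in (0,.002):
  for dy in (0,.002): print(dx,dy,proj(w,tcp*[1,1,0]+[0,0,.068]+R@[dx,dy,0],T))
print('side: foot',proj(s,foot),'obs bottom',S(254,257),'axis +15mm up',proj(s,foot+[0,0,.02]),'shank obs',S(256,225), 'axis at hole',proj(s,tcp*[1,1,0]+[0,0,.068]),'hole',S(253,296), 'fork est',proj(s,[.6307,-.033,.068]))
E
```

```text
foot model [247.2195 214.0884] edge r4.5 [247.2147 208.1397] r4 [247.2152 208.804 ] obs edge [248.875 210.625]
head top model [246.7314 264.6978] near edge [246.7042 244.5961] obs [248.625 244.625]
axis at hole lvl [247.3408 201.5184] hole obs [251.125 198.125]
0 0 [247.3408 201.5184]
0 0.002 [249.8403 201.5189]
0.002 0 [247.3391 199.1381]
0.002 0.002 [249.8444 199.1387]
side: foot [227.6529 166.2367] obs bottom [227.4 166. ] axis +15mm up [227.5695 160.5954] shank obs [227.8 159.6] axis at hole [227.7699 174.1444] hole [227.2 173.8] fork est [227.3247 173.9001]
```

The wrist and side views both put the hole slightly to tool +x (1.2–2.8 mm) and +y (0.9–1.7 mm). I'll shift by (2.0, 1.4) mm, go down just past the mouth and check the force.

{"op": "move_arm", "data": {"gripper": [1,1,1,1,1,1,1,1,1], "translation": [[0.002,0.0014,0],[0.002,0.0014,0],[0.002,0.0014,0.01],[0.002,0.0014,0.02],[0.002,0.0014,0.025],[0.002,0.0014,0.029],[0.002,0.0014,0.033],[0.002,0.0014,0.036],[0.002,0.0014,0.036]], "turn": [[0,0,0],[0,0,0],[0,0,0],[0,0,0],[0,0,0],[0,0,0],[0,0,0],[0,0,0],[0,0,0]]}}

```text
clock: 6.4
ee_pos: [0.6317, -0.0323, 0.1131]
tool_rot: [[0.918, 0.398, -0.001], [0.398, -0.918, 0.0], [-0.001, -0.0, -1.0]]
force: [-0.4, 0.8, -1.2]
opening: 0.0207
```

```bash
python3 d.py .6307 -.033 .15; python3 - <<'E'
from h import *
from rig import manip
for n in ['wrist','side']:
    s=manip.state(); d=manip.snapshot(n)
    if n=='wrist': 
        T=np.eye(4);T[:3,:3]=s['tool_rot'];T[:3,3]=s['ee_pos'];d['T']=T@d['mount']
    i=d['image']
    if n=='wrist': u,v=180,150
    else: u,v=177,115
    cv2.imwrite(f'pics/{n}4.png',cv2.resize(i[v:v+(140 if n=='wrist' else 100),u:u+(140 if n=='wrist' else 100)],None,fx=4 if n=='wrist' else 5,fy=4 if n=='wrist' else 5,interpolation=cv2.INTER_CUBIC))
E
```

```text
t 6.4 pos [ 0.6317 -0.0323  0.1131] F [-0.3544  0.8218 -1.2169] op 0.02074485114272757 delta_tool [-0.0012  0.0003 -0.0369]
```

View pics/wrist4.png

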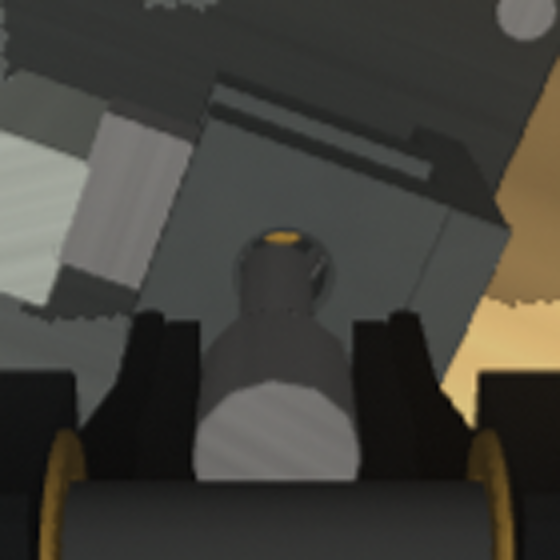

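View pics/side4.png

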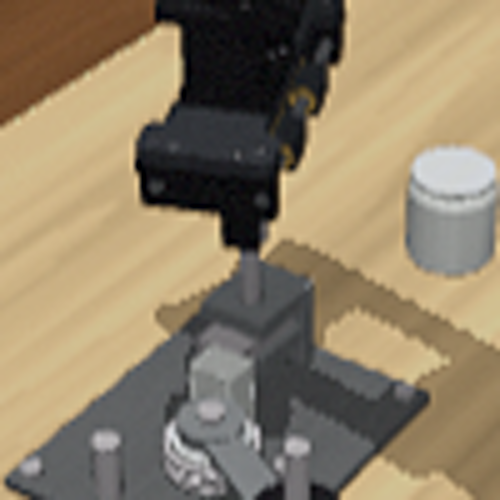

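The foot is in the mouth with no axial load. The hole centre is still about 1 mm toward +y, so I'll shift and go down to just above the plug.

{"op": "move_arm", "data": {"gripper": [1,1,1,1,1,1,1,1], "translation": [[0,0.0009,0],[0,0.0009,0.004],[0,0.0009,0.009],[0,0.0009,0.014],[0,0.0009,0.018],[0,0.0009,0.022],[0,0.0009,0.024],[0,0.0009,0.024]], "turn": [[0,0,0],[0,0,0],[0,0,0],[0,0,0],[0,0,0],[0,0,0],[0,0,0],[0,0,0]]}}

```text
clock: 7.3
ee_pos: [0.632, -0.0331, 0.089]
tool_rot: [[0.918, 0.398, -0.001], [0.398, -0.918, 0.0], [-0.001, -0.0, -1.0]]
force: [-0.2, 0.2, -1.0]
opening: 0.0211
```

```bash
python3 d.py .6322 -.033 .0725
```

```text
t 7.3 pos [ 0.632  -0.0331  0.089 ] F [-0.2104  0.207  -0.9703] op 0.021114596578118466 delta_tool [ 0.0003 -0.      0.0165]
```

{"op": "move_arm", "data": {"gripper": [1,1,1,1,1,1,1,1,1,1], "translation": [[0,0,0.002],[0,0,0.004],[0,0,0.006],[0,0,0.008],[0,0,0.01],[0,0,0.012],[0,0,0.014],[0,0,0.0155],[0,0,0.0165],[0,0,0.0165]], "turn": [[0,0,0],[0,0,0],[0,0,0],[0,0,0],[0,0,0],[0,0,0],[0,0,0],[0,0,0],[0,0,0],[0,0,0]], "force": 55}}

```text
clock: 8.3
ee_pos: [0.6328, -0.0332, 0.0737]
tool_rot: [[0.918, 0.398, 0.001], [0.398, -0.918, -0.0], [0.001, 0.001, -1.0]]
force: [-0.3, 0.2, 5.0]
opening: 0.0203
```

```bash
python3 d.py .6322 -.033 .0725
```

```text
t 8.3 pos [ 0.6328 -0.0332  0.0737] F [-0.2523  0.2101  4.9859] op 0.020290662091176595 delta_tool [-0.0004 -0.0004  0.0012]
```

{"op": "move_arm", "data": {"gripper": [1,1,1,1], "translation": [[0,0,0.001],[0,0,0.002],[0,0,0.003],[0,0,0.003]], "turn": [[0,0,0],[0,0,0],[0,0,0],[0,0,0]]}}

```text
clock: 8.7
ee_pos: [0.6328, -0.0332, 0.0725]
tool_rot: [[0.918, 0.398, 0.001], [0.398, -0.918, -0.0], [0.001, 0.001, -1.0]]
force: [-6.6, 0.9, 15.0]
opening: 0.0207
```

```bash
python3 d.py .6322 -.033 .0725; python3 - <<'E'
from h import *
from rig import manip
d=manip.snapshot('side'); i=d['image']; u,v=177,115
cv2.imwrite(f'pics/side5.png',cv2.resize(i[v:v+100,u:u+100],None,fx=5,fy=5,interpolation=cv2.INTER_CUBIC))
E
```

```text
t 8.7 pos [ 0.6328 -0.0332  0.0725] F [-6.6239  0.9377 15.0377] op 0.02070886675006783 delta_tool [-0.0005 -0.0004 -0.    ]
```

View pics/side5.png

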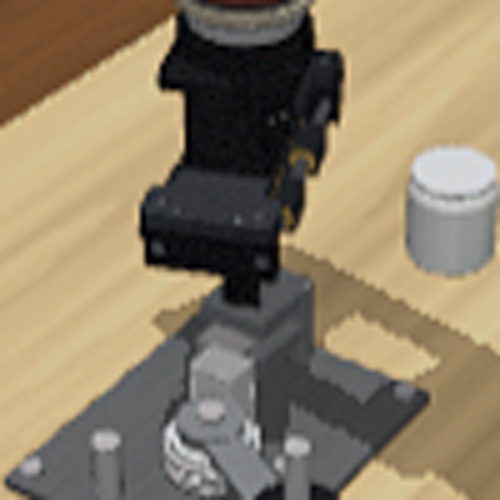

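The force rose sharply at the expected height (TCP 72.5 mm), so the pin is home. Next: ease off, open and lift.

{"op": "move_arm", "data": {"gripper": [1,1,0.5,0,-0.3,-0.3,-0.3,-0.3,-0.3,-0.3,-0.3,-0.3], "translation": [[0,0,-0.002],[0,0,-0.002],[0,0,-0.002],[0,0,-0.002],[0,0,-0.002],[0,0,-0.002],[0,0,-0.002],[0,0,-0.015],[0,0,-0.035],[0,0,-0.055],[0,0,-0.075],[0,0,-0.075]], "turn": [[0,0,0],[0,0,0],[0,0,0],[0,0,0],[0,0,0],[0,0,0],[0,0,0],[0,0,0],[0,0,0],[0,0,0],[0,0,0],[0,0,0]]}}

```text
clock: 9.95
ee_pos: [0.635, -0.0336, 0.1498]
tool_rot: [[0.918, 0.398, 0.007], [0.398, -0.918, -0.001], [0.006, 0.004, -1.0]]
force: [-0.2, 0.4, 0.5]
opening: 0.0566
```

```bash
python3 d.py .5006 .1012 .14; python3 - <<'E'
from h import *
from rig import manip
for n in ['wrist','side']:
    s=manip.state(); d=manip.snapshot(n)
    if n=='wrist': 
        T=np.eye(4);T[:3,:3]=s['tool_rot'];T[:3,3]=s['ee_pos'];d['T']=T@d['mount']
    np.savez(n+'6.npz',**d)
    i=d['image']
    if n=='side':
        u,v=177,115
        i=cv2.resize(i[v:v+100,u:u+100],None,fx=5,fy=5,interpolation=cv2.INTER_CUBIC)
    cv2.imwrite(f'pics/{n}6.png',i)
E
```

```text
t 9.95 pos [ 0.635  -0.0336  0.1498] F [-0.2474  0.4433  0.5437] op 0.0566272025616018 delta_tool [-0.0698 -0.1772  0.0086]
```

View pics/wrist6.png

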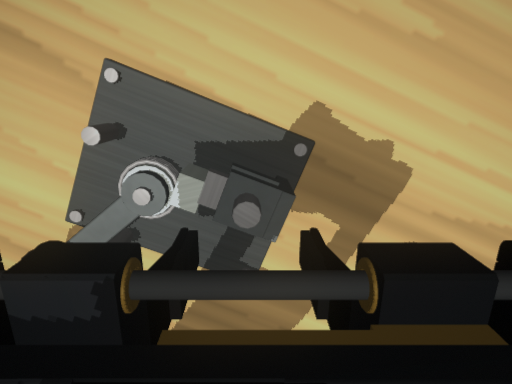

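View pics/side6.png

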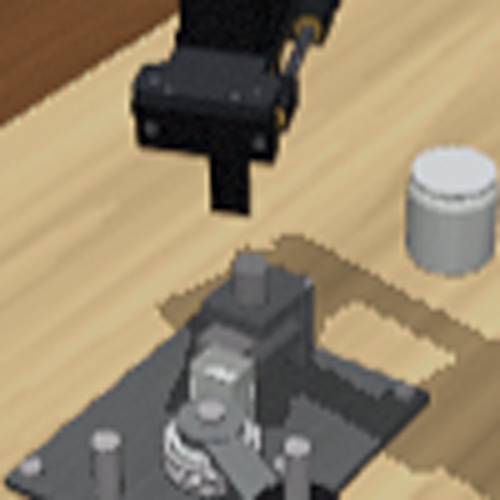

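```bash
python3 - <<'E'
from h import *
s=load('side6')
p=proj(s,[.6314,-.033,.092]); print('home head top crop px',(p-[177,115]+.5)*5-.5, 'obs ~ (251,257); if 12 up', (proj(s,[.6314,-.033,.104])-[177,115]+.5)*5-.5)
g=cv2.resize(s['image'][150:200,200:260],None,fx=10,fy=10,interpolation=cv2.INTER_CUBIC); cv2.imwrite('pics/side6b.png',g)
E
```

```text
home head top crop px [252.156  263.1114] obs ~ (251,257); if 12 up [251.8894 246.3356]
```

{"op": "move_arm", "data": {"gripper": [-0.3,-0.3,-0.3,-0.3,-0.3,-0.3,-0.3,-0.3,-0.3,-0.3,-0.3,-0.3], "translation": [[-0.006,-0.015,0],[-0.012,-0.03,0],[-0.018,-0.045,0],[-0.024,-0.06,0],[-0.03,-0.075,0.001],[-0.036,-0.09,0.002],[-0.042,-0.105,0.003],[-0.048,-0.12,0.004],[-0.054,-0.135,0.005],[-0.06,-0.15,0.006],[-0.065,-0.165,0.007],[-0.07,-0.177,0.008]], "turn": [[0,0,-0.14],[0,0,-0.28],[0,0,-0.42],[0,0,-0.56],[0,0,-0.7],[0,0,-0.84],[0,0,-0.98],[0,0,-1.12],[0,0,-1.26],[0,0,-1.4],[0,0,-1.54],[0,0,-1.68]]}}

```text
clock: 11.25
ee_pos: [0.496, 0.1019, 0.1354]
tool_rot: [[-0.5, 0.866, -0.003], [0.866, 0.5, -0.0], [0.001, -0.002, -1.0]]
force: [0.4, -0.4, 0.9]
opening: 0.0562
```

View pics/side6b.png

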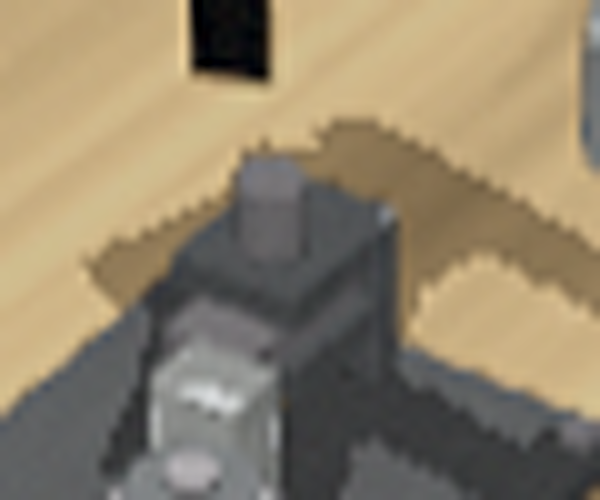

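The side close-up puts the head top centre at about row 167.3, against 167.2 predicted for home. No shank shows between head and fork, so the pin is home. Next I'll turn the rest of the way and centre over the stub.

```bash
python3 d.py .5012 .1014 .135
```

```text
t 11.25 pos [0.496  0.1019 0.1354] F [ 0.4335 -0.4006  0.8587] op 0.05621432110287919 delta_tool [-0.0031  0.0043  0.0004]
```

{"op": "move_arm", "data": {"gripper": [-0.3,-0.3,-0.3,-0.3,-0.3,-0.3], "translation": [[0,0,0],[0,0,0],[0,0,0],[0,0,0],[0,0,0],[0,0,0]], "turn": [[0,0,-0.14],[0,0,-0.28],[0,0,-0.42],[0,0,-0.56],[0,0,-0.56],[0,0,-0.56]]}}

```text
clock: 11.85
ee_pos: [0.497, 0.1014, 0.136]
tool_rot: [[-0.879, 0.476, -0.002], [0.476, 0.879, -0.0], [0.002, -0.001, -1.0]]
force: [0.3, 0.4, -0.1]
opening: 0.0567
```

```bash
python3 d.py .5012 .1014 .135; python3 - <<'E'
from h import *
from rig import manip
n='wrist'
s=manip.state(); d=manip.snapshot(n)
T=np.eye(4);T[:3,:3]=s['tool_rot'];T[:3,3]=s['ee_pos'];d['T']=T@d['mount']
np.savez(n+'7.npz',**d); cv2.imwrite('pics/wrist7.png',d['image'])
print(proj(d,[.5012,.1014,.108],d['T']),proj(d,[.5012,.1014,.062],d['T']),s['tool_rot'])
E
```

```text
t 11.85 pos [0.497  0.1014 0.136 ] F [ 0.3316  0.4176 -0.0583] op 0.05674999698513447 delta_tool [-0.0037  0.002   0.001 ]
[252.04   230.4836] [251.5976 207.1186] [[-0.8792  0.4764 -0.0018]
 [ 0.4764  0.8792 -0.0001]
 [ 0.0015 -0.0009 -1.    ]]
```

View pics/wrist7.png

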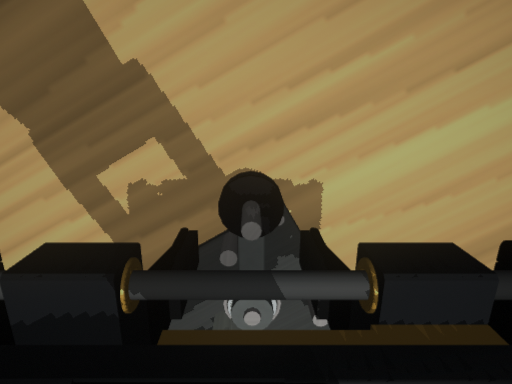

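The stub top is at (251,230), within 1–2 px of the prediction. Descend and pinch.

{"op": "move_arm", "data": {"gripper": [-0.3,-0.3,-0.3,-0.3,-0.3,-0.3,-0.3,1,1,1,1,1], "translation": [[-0.0037,0.001,0],[-0.0037,0.001,0.01],[-0.0037,0.001,0.025],[-0.0037,0.001,0.04],[-0.0037,0.001,0.055],[-0.0037,0.001,0.065],[-0.0037,0.001,0.065],[-0.0037,0.001,0.065],[-0.0037,0.001,0.065],[-0.0037,0.001,0.065],[-0.0037,0.001,0.065],[-0.0037,0.001,0.065]], "turn": [[0,0,0],[0,0,0],[0,0,0],[0,0,0],[0,0,0],[0,0,0],[0,0,0],[0,0,0],[0,0,0],[0,0,0],[0,0,0],[0,0,0]], "force": 25}}

```text
clock: 13.1
ee_pos: [0.5017, 0.1006, 0.0725]
tool_rot: [[-0.881, 0.473, 0.001], [0.473, 0.881, 0.0], [-0.001, 0.0, -1.0]]
force: [-0.3, 0.4, -0.9]
opening: 0.0245
```

{"op": "move_arm", "data": {"gripper": [1,1,1,1], "translation": [[0,0,0],[0,0,0],[0,0,0],[0,0,0]], "turn": [[0,0,0],[0,0,0],[0,0,0],[0,0,0]]}}

```text
clock: 13.5
ee_pos: [0.5015, 0.1006, 0.0722]
tool_rot: [[-0.881, 0.473, 0.0], [0.473, 0.881, 0.0], [-0.0, 0.0, -1.0]]
force: [-0.3, 0.3, 1.7]
opening: 0.0131
```

```bash
python3 - <<'E'
from h import *
from rig import manip
s=manip.state(); R=s['tool_rot']; p=np.array(s['ee_pos']); print(s['clock'],p,s['force'],s['opening'],R,s['q'])
# arc about pivot; pivot from estimate consistent with hole seen by robot
piv=np.array([.5990,.0512])
r=p[:2]-piv; print('r',np.linalg.norm(r),np.degrees(np.arctan2(r[1],r[0])))
r=r/np.linalg.norm(r)*.110
for a in np.arange(0.1,1.41,.1):
    c,sn=np.cos(-a),np.sin(-a); q=np.array([[c,-sn],[sn,c]])@r
    d=q-r
    print(round(a,2),R.T@[d[0],d[1],0])
E
```

```text
13.5 [0.5015 0.1006 0.0722] [-0.2618  0.3029  1.6808] 0.013128765250833705 [[-0.881   0.4731  0.0002]
 [ 0.4731  0.881   0.0001]
 [-0.0001  0.0002 -1.    ]] [ 0.0436  0.1157  1.9475  0.0001  1.0782 -1.0344]
r 0.10925617341321174 153.13135198605184
0.1 [-0.0003  0.011   0.    ]
0.2 [-0.0017  0.0219  0.    ]
0.3 [-0.0041  0.0326  0.    ]
0.4 [-0.0077  0.043   0.    ]
0.5 [-0.0122  0.053   0.    ]
0.6 [-0.0177  0.0626  0.    ]
0.7 [-0.0242  0.0715  0.    ]
0.8 [-0.0315  0.0797  0.    ]
0.9 [-0.0396  0.0871  0.    ]
1.0 [-0.0483  0.0937  0.    ]
1.1 [-0.0577  0.0994  0.    ]
1.2 [-0.0677  0.1042  0.    ]
1.3 [-0.078   0.1079  0.    ]
1.4 [-0.0887  0.1106  0.    ]
```

The stub is gripped (13 mm opening) at radius 109 mm, which matches the given 110. Now I'll wind along the arc, turning with it.

{"op": "move_arm", "data": {"gripper": [1,1,1,1,1,1,1,1], "translation": [[-0.0003,0.011,0],[-0.0017,0.0219,0],[-0.0041,0.0326,0],[-0.0077,0.043,0],[-0.0122,0.053,0],[-0.0177,0.0626,0],[-0.0177,0.0626,0],[-0.0177,0.0626,0]], "turn": [[0,0,0.1],[0,0,0.2],[0,0,0.3],[0,0,0.4],[0,0,0.5],[0,0,0.6],[0,0,0.6],[0,0,0.6]], "force": 25}}

```text
clock: 14.3
ee_pos: [0.5468, 0.1461, 0.0722]
tool_rot: [[-0.462, 0.887, -0.0], [0.887, 0.462, -0.002], [-0.002, -0.001, -1.0]]
force: [-1.2, -4.9, 3.0]
opening: 0.0129
```

```bash
cat > arc.py <<'E'
from h import *
from rig import manip
s=manip.state(); R=s['tool_rot']; p=np.array(s['ee_pos']); print(s['clock'],p,s['force'],s['opening'],'F tool',R.T@s['force'])
piv=np.array([.5990,.0512])
r=p[:2]-piv; th=np.degrees(np.arctan2(r[1],r[0])); print('r',np.linalg.norm(r),th,'joint~',np.radians(153.13-th))
r=r/np.linalg.norm(r)*.110
for a in [.1,.2,.3,.4,.5,.6,.65,.7,.75]:
    c,sn=np.cos(-a),np.sin(-a); q=np.array([[c,-sn],[sn,c]])@r
    d=q-r
    print(round(a,2),R.T@[d[0],d[1],0])
E
python3 arc.py
```

```text
14.3 [0.5468 0.1461 0.0722] [-1.1559 -4.9446  3.0405] 0.012914487485714258 F tool [-3.8577 -3.3122 -3.0294]
r 0.10827515342372204 118.8084603814468 joint~ 0.5990238706974318
0.1 [-0.0003  0.011  -0.    ]
0.2 [-0.0017  0.0219 -0.    ]
0.3 [-0.0042  0.0326 -0.    ]
0.4 [-0.0077  0.043  -0.    ]
0.5 [-0.0123  0.053  -0.    ]
0.6 [-0.0178  0.0625 -0.    ]
0.65 [-0.0209  0.0671 -0.    ]
0.7 [-0.0242  0.0714 -0.    ]
0.75 [-0.0278  0.0756 -0.    ]
```

{"op": "move_arm", "data": {"gripper": [1,1,1,1,1,1,1,1], "translation": [[-0.0008,0.011,0],[-0.0027,0.0219,0],[-0.0052,0.0326,0],[-0.0087,0.043,0],[-0.0133,0.053,0],[-0.0188,0.0625,0],[-0.0188,0.0625,0],[-0.0188,0.0625,0]], "turn": [[0,0,0.1],[0,0,0.2],[0,0,0.3],[0,0,0.4],[0,0,0.5],[0,0,0.6],[0,0,0.6],[0,0,0.6]]}}

```text
clock: 15.1
ee_pos: [0.6098, 0.1582, 0.0721]
tool_rot: [[0.12, 0.993, -0.003], [0.993, -0.12, -0.002], [-0.002, -0.003, -1.0]]
force: [-6.3, -4.2, 6.4]
opening: 0.0135
```

```bash
python3 arc.py
```

```text
15.1 [0.6098 0.1582 0.0721] [-6.3012 -4.1883  6.4367] 0.013542933961028155 F tool [-4.9289 -5.7696 -6.4106]
r 0.10750210880290183 84.24615873985333 joint~ 1.202249831410679
0.1 [-0.0003  0.011  -0.    ]
0.2 [-0.0018  0.0219 -0.0001]
0.3 [-0.0043  0.0326 -0.0001]
0.4 [-0.0078  0.043  -0.0001]
0.5 [-0.0124  0.053  -0.0001]
0.6 [-0.018   0.0625 -0.0001]
0.65 [-0.0211  0.067  -0.0001]
0.7 [-0.0244  0.0714 -0.0001]
0.75 [-0.028   0.0756 -0.0001]
```

{"op": "move_arm", "data": {"gripper": [1,1,1,1,1], "translation": [[-0.0008,0.003,0],[-0.0012,0.006,0],[-0.0014,0.009,0],[-0.0016,0.011,0],[-0.0016,0.011,0]], "turn": [[0,0,0.03],[0,0,0.05],[0,0,0.08],[0,0,0.1],[0,0,0.1]], "force": 40}}

```text
clock: 15.6
ee_pos: [0.6204, 0.1565, 0.0721]
tool_rot: [[0.219, 0.976, -0.003], [0.976, -0.219, 0.0], [-0.001, -0.003, -1.0]]
force: [-5.5, -0.9, 5.6]
opening: 0.013
```

```bash
python3 arc.py|head -2
```

```text
15.6 [0.6204 0.1565 0.0721] [-5.4807 -0.9323  5.6352] 0.01296082646619114 F tool [-2.1124 -5.1583 -5.6208]
r 0.10739812642167366 78.52949191297317 joint~ 1.3020244897792745
```

{"op": "move_arm", "data": {"gripper": [1,1,1,1], "translation": [[-0.0001,0.0015,0],[-0.0002,0.003,0],[-0.0002,0.004,0],[-0.0002,0.004,0]], "turn": [[0,0,0.01],[0,0,0.02],[0,0,0.03],[0,0,0.03]]}}

```text
clock: 16.0
ee_pos: [0.6216, 0.1562, 0.0721]
tool_rot: [[0.247, 0.969, -0.008], [0.969, -0.247, 0.001], [-0.001, -0.008, -1.0]]
force: [-14.8, 0.7, 12.6]
opening: 0.0129
```

```bash
python3 arc.py|head -2; python3 - <<'E'
from h import *
from rig import manip
for n in ['side','top']:
    d=manip.snapshot(n); np.savez(n+'8.npz',**d); u,v=(170,130) if n=='side' else (200,120)
    cv2.imwrite(f'pics/{n}8.png',cv2.resize(d['image'][v:v+100,u:u+130],None,fx=6,fy=6,interpolation=cv2.INTER_CUBIC))
E
```

```text
16.0 [0.6216 0.1562 0.0721] [-14.7898   0.7222  12.6239] 0.01289888527496286 F tool [ -2.9727 -14.6113 -12.5018]
r 0.1073798254946199 77.85184397870863 joint~ 1.313851677401529
```

View pics/side8.png

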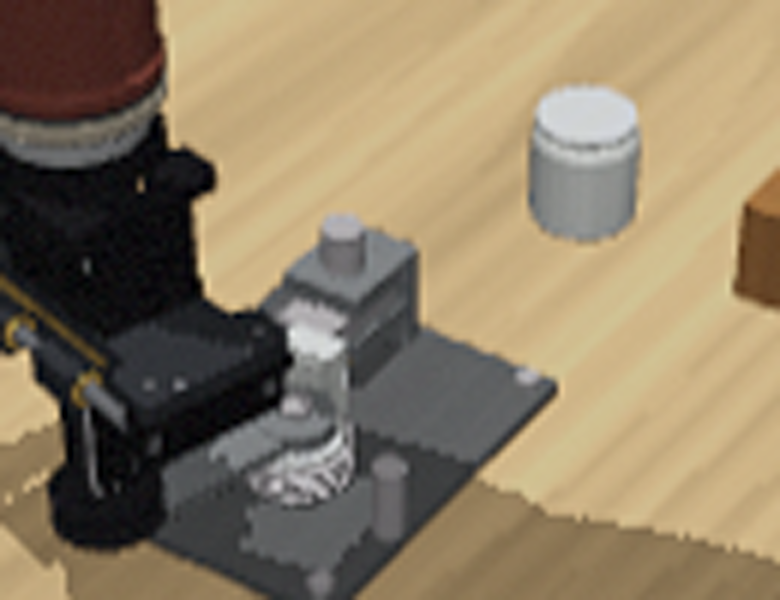

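View pics/top8.png

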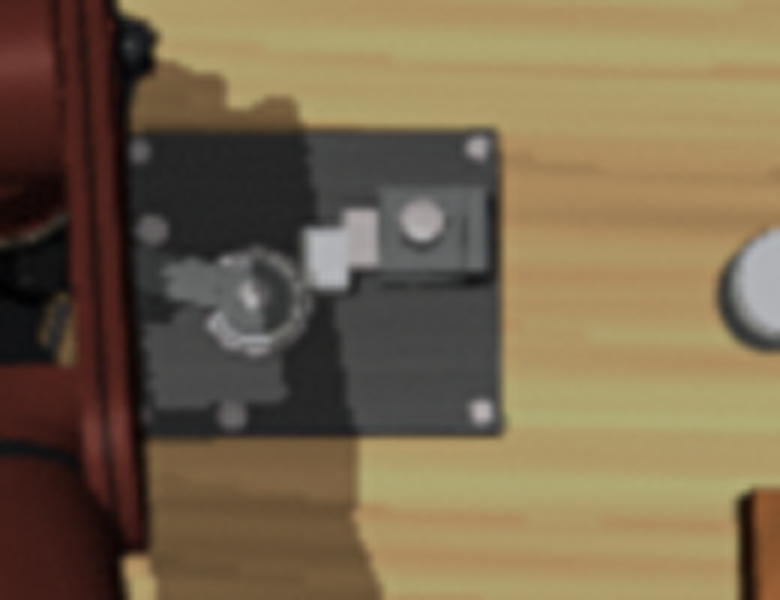

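The push jumped from 5.2 to 14.6 N over 1 mm, with the arm direction at 78° as expected at the stop. The pin head is still seated and the tin hasn't moved. Hold briefly and check that it's steady.

{"op": "move_arm", "data": {"gripper": [1,1,1,1,1], "translation": [[0,0,0],[0,0,0],[0,0,0],[0,0,0],[0,0,0]], "turn": [[0,0,0],[0,0,0],[0,0,0],[0,0,0],[0,0,0]]}}

```text
clock: 16.6
ee_pos: [0.6216, 0.1562, 0.0721]
tool_rot: [[0.247, 0.969, -0.008], [0.969, -0.247, 0.0], [-0.002, -0.008, -1.0]]
force: [-13.2, 0.0, 11.8]
opening: 0.0129
```

```bash
python3 arc.py|head -2; python3 - <<'E'
from h import *
t=load('top8')
# pin head top centre crop (421,220)
u,v=200+421.5/6-.5,120+220.5/6-.5
print(plane(t,u,v,.092))
a=load('top0')['image'].astype(int);b=t['image'].astype(int)
for n,(x,y) in dict(tin=(331,168),spare=(396,197),spanner=(122,224)).items():
    print(n,np.abs(a-b)[y-25:y+25,x-25:x+25].mean())
E
```

```text
16.6 [0.6216 0.1562 0.0721] [-13.1878   0.0046  11.7916] 0.012922146558050268 F tool [ -3.2663 -12.8736 -11.6859]
r 0.10737616544550121 77.86737796621858 joint~ 1.3135805581735165
[ 0.6322 -0.0323  0.092 ]
tin 20.624666666666666
spare 19.299733333333332
spanner 20.5272
```

```bash
python3 -c "
from rig import manip
print(manip.hand_in())"
```

```text
the job is handed in; nothing more can be done
None
```

I put the pin in the fork and pushed it home, then wound the idler arm to its stop by the axle stub. I handed in at about 16.6 s with the fingers still gripping the stub.

**Pin:** The downward push rose from about 5 to 15 N at the expected height (TCP 72.5 mm). The side view then showed the head at the row expected for fully home, with no shank visible under it. The last top view put the head centre at (0.632, -0.032), about 1.7 mm from the camera estimate of the hole (0.631, -0.033) and within 1 mm of where the gripper held the pin in the hole.

**Idler arm:** The push rose from 5 to 15 N over about 1 mm, at an estimated 1.31 rad. It was steady at about 13 N at hand-in, with the grip set to 40 N.

**Checks that disagreed:**
- The wrist camera differed from the fixed cameras by 1–3 mm on the pin and hole positions. I set the insertion from a blend of the two, corrected it once, and the pin went in with less than 1 N of sideways force.
- The stub's measured radius came out at 107.4 mm instead of 110 mm, so my pivot estimate is probably about 2 mm off.
- There was an unexplained 12 N upward force on the tool at the stop, well below the force limits.

**Bystanders:** The tin is in the same place in the side view. My image-difference check on all three bystanders told me nothing, because the whole picture had changed by a similar amount. I never went near the spare pulley or the spanner, but I did not measure their final positions.

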